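# Repack a carton of mortar cubes for shipping

## Robot

A 6-joint arm with a two-finger parallel gripper is mounted at the origin on the work surface. World frame = base frame: x ahead of the robot, y to its left, z up, the work surface at z = 0. Lengths are in m, angles in degrees, forces in N, time in s.
With the tool pointing down it reaches from about 0.375 to 0.9 m from the base axis. Payload 3.1 kg.
Tool frame: the origin (TCP) lies between the finger pads; the fingertips stand 11 mm ahead of it and the grasp point (between the pads) lies 8 mm behind it; z points along the fingers, y is the line along which they close (so a half turn about z gives the same grasp; the last joint's range is limited). The gripper opens to 87 mm and grips with 3 to 60 N. Pads are 19 mm wide; open, the fingers measure 117 mm over their backs; the gripper's body (75 mm by 190 mm) begins 51 mm behind the grasp point.
Start: joints at [57.038, 30.224, 82.088, -0, 67.689, -10.227], TCP at [0.242, 0.576, 0.234] pointing down, gripper open.
Joint ranges: [-176.69, 176.69], [-43.24, 126.21], [12.49, 139.97], [-82, 262], [0, 151.66], [-163.58, 163.58]. Speed limits (degrees/s): [159.86, 159.86, 180, 180, 180, 180].

## Interface

Orientations are given as a 3x3 rotation matrix whose columns are the frame's x, y, z axes.
In Python, from rig import bot, viewer, workorder, models gives the robot as it stands.
- The arm moves only by the shell command python3 -m jog 'ROWS'. ROWS is JSON, a list of rows, each a list of 7 numbers: the opening, from 0 (shut) to 1 (fully open), then the shift along the tool's x, y, z in m, then the turn, a rotation vector about the tool's x, y, z in degrees. In form: [[claw, x, y, z, ax, ay, az], ...]. A call has 1 to 20 rows; each row is the pose to reach, as a shift and turn from the pose commanded when the call began, along the tool's axes at that moment; what a row does not reach only later rows make up. A row lasts 1/8 s, in which the tool goes at most 62.5 mm and 10.7 degrees, less where a joint would pass 70% of its speed; a pose out of reach is approached as far as the arm can. A call with a gripper value outside its range is refused whole. The fingers move at their own pace and stop on an object; the grip force is fixed at half the most. Time passes only in rows, so rows that repeat a pose let the fingers close. It gives the time, the measured TCP pose, the force, the opening and the grip force at its end, in the units of the state.
- bot.read_state(): the state, without advancing time (a new reading comes with each control period).
- viewer.capture(name): name is "side" or "top"; returns (picture, depth): 480x640x3 uint8, blue, green, red; 480x640 float32, m along the optical axis (not along the pixel's ray), 0 where there is no reading.
- viewer.camera_info(name): a dict with "fx", "fy", "cx", "cy" (pixels), "world_to_cam" (4x4, takes a point from world to camera coordinates). Camera axes: x right, y down, z forward; pixel columns grow to the right and rows downward; lengths in m; the calibration is good to about 2 mm. A picture is of the moment at which its call begins. camera_info takes no time and is no camera call.
- workorder.hand_in(): hands the job in; it is judged then, once.
Trained networks look in the newest picture that a camera, given by its name, has taken for a name from the list of things; names that differ only in an ending like _2 or _b are one class to them, and where a whole thing is asked for, a point or a joint stands for the part that bears it (a point fixed in the world has none). Each returns a list of dicts, best first, with "p" (0 to 1); they miss things now and then, are a little off and sometimes report something else, mostly with a low value. They report only what shows in the picture. A call takes as long as a camera call. They do not tell look-alikes from the thing itself.
- models.outline_of(camera, thing): "mask" (480x640 bool, what is visible of it).
- models.tip_of(camera, thing): "xyz" ([x, y, z] in m, in world coordinates, good to about 4 mm: a listed point, or the origin of a listed thing).
The state is a dict: "time_s": time; "joint_positions": joint angles; "qvel": joint speeds; "tau": joint torques, N m; "position": TCP position; "tcp_rot": TCP orientation; "force": force on the tool from outside, world axes, zero at the start; "moment": the same for the moment, N m; "opening": opening from 0.0 (shut) to 1.0 (fully open); "grasp_force": force on a finger pad.
Only numpy, scipy, OpenCV 4.12 (cv2) and the standard library are available. Lean on these libraries where they do the work, as an engineer would, in place of code of your own. Each camera call takes 0.05 s, during which the arm holds its last target. There are 200 camera calls.

## Task

Pack the carton for the outside lab: take out the flat tile left in it and lay it flat on the middle of the steel plate; pull the cabinet's top drawer well open, and lay the little data logger from it in the carton together with every mortar cube from the bench, all on the carton's floor. Push the drawer fully shut again, and once all is loaded swing the carton's lid down until it lies flat with its tab tucked in behind the front rim. Leave the round core and the tall prism standing where they are.

Things in the scene. Friction and masses are not known exactly. Their poses are not given: they have to be found in the camera images.
- cube1: pale grey mortar test cube, 40 mm on every edge, about 140 g; origin at its centre, axes along its edges. Stands somewhere on the bench between carton and cabinet; two to four of the four cubes are there from run to run (absent: None)
- cube2: pale grey mortar test cube, 40 mm on every edge, about 140 g; origin at its centre, axes along its edges. Stands somewhere on the bench between carton and cabinet; two to four of the four cubes are there from run to run (absent: None)
- cube3: pale grey mortar test cube, 40 mm on every edge, about 140 g; origin at its centre, axes along its edges. Stands somewhere on the bench between carton and cabinet; two to four of the four cubes are there from run to run (absent: None)
- cube4: pale grey mortar test cube, 40 mm on every edge, about 140 g; origin at its centre, axes along its edges. Stands somewhere on the bench between carton and cabinet; two to four of the four cubes are there from run to run (absent: None)
- logger: small white transport data logger with a dark display, a block 46 x 30 x 22 mm (its x, y, z), about 60 g; origin at its centre. It starts lying flat, display up, in the cabinet's top drawer, its centre 49 to 61 mm behind the inner face of the drawer's front, roughly crosswise
- carton_in (a point): centre of the inner floor of a cardboard carton that is fixed to the bench; z up, x from the open front side towards the lid's hinge, y along the hinge (x and y turn with the carton). Outside 150 (x) x 280 (y) x 70 mm high, walls and floor 5 mm, so this point is 5 mm over the bench and the rim 65 mm above it. Its hinge side lies on the robot's left, its front towards the middle of the bench
- lid_hinge (a point): middle of the lid's hinge axis, on the top of the carton's rim at its hinge side (70.5 mm over the bench, 75 mm from the carton's centre)
- carton_lid (a joint): angle of the carton's lid: 0 shut (level, lying on the rim), growing as it swings up about the hinge; starts 1.65 to 1.9 rad (upright and leaning back), stop at 2.1. The lid is a board 150 mm from hinge to free edge, 280 mm wide and 5 mm thick. Its hinge is stiff (0.14 N m), so it stays about where it is left and has to be pushed all the way down. Lightest push: at the free edge
- lid_tab (a point): middle of the lower edge of the lid's tab: a strip 200 mm wide, 5 mm thick, 18 mm deep, square to the lid on its inner side, 10 mm in from the free edge. With the lid shut it hangs inside the carton just behind the front rim, above 40 mm high contents
- cabinet: low bench cabinet, fixed, 240 deep (x) x 200 wide (y) x 160 mm high, with two drawers; only the top one is wanted. Origin at the centre of its underside; its front faces its own -x, towards the robot. Low papers and a pot lie on the rear half of its top, up to 70 mm high; the front 80 mm are bare
- cabinet_drawer0 (a joint): how far the top drawer is pulled out along the cabinet's -x, m: 0 shut (starts 0 to 0.004), stop at 0.166; slides with 1 N of friction and stays where it is left. Pull it nearly to the stop, so that the gripper comes down on the logger without meeting the cabinet's top
- cabinet_drawer0_handle (a point): middle of the top drawer's bar handle: a round bar 11 mm thick and 100 mm long along the cabinet's y, its axis 35 mm in front of the drawer's face, 122 mm over the bench (38 mm below the cabinet's top), open above and below; two posts near its ends
- drawer_floor (a point): centre of the top drawer's inner floor, 90 mm over the bench; moves with the drawer, axes as the cabinet's. Inside 195 (x) x 158 mm (y), side walls 48 mm high, the front panel's top 146 mm over the bench
- core: dark round mortar core standing among the cubes, 44 mm across, 45 mm high, not to be packed; origin at the centre of its underside
- tile: flat pale mortar tile, 54 x 40 x 20 mm (its x, y, z), about 100 g; origin at its centre. It starts lying flat in the carton, left over from an earlier shipment, and belongs on the steel plate
- plate: bare square steel plate fixed to the bench between carton and cabinet, 70 x 70 x 6 mm; origin at the centre of its underside
- prism: tall pale mortar prism, 40 x 40 x 160 mm, standing on end on the far side of the cubes, not to be packed; origin at the centre of its underside
There are look-alikes about, which are no part of the job. What is shaped like the cube2 but blue or purple is not meant.

How it is judged:
By the outcome, as a careful person would: the job done as asked, in the order asked, and still so for the second after the job is handed in, with the robot touching nothing.
Of cube1, cube2, cube3, cube4 only 2 to 4 are there at a start; the rules pass over those that are not, and their reading is None.
At some moment in a run one of cube1, cube2, cube3, cube4 may be knocked a few centimetres aside while the robot is not near it.
Once in a run the grip may slacken for a moment while it holds something.
It also fails if it takes over 208 s, if anything falls off the work surface, if the arm or the gripper's body presses on something with over 40 N, if the wrist force passes 120 N, or if a joint passes its speed limit or range.

## Working session

There is one attempt and no reset: what is moved stays moved. The work goes in short steps, Python scripts to look and compute and a shell command to move; the robot and the scene stay as the last step left them, time stands still between calls to the robot, and variables do not carry over. Pictures are saved under pics/ and viewed, at most 14 in all, crops included, and the job is handed in when it is done.

```bash
ls; mkdir -p pics; cat > h.py <<'E'
import numpy as np, cv2
from rig import bot, viewer, workorder, models
def cam(n):
    i=viewer.camera_info(n); return i, np.array(i["world_to_cam"])
def w2p(n,p):
    i,T=cam(n); q=T[:3,:3]@np.array(p)+T[:3,3]; return i["fx"]*q[0]/q[2]+i["cx"], i["fy"]*q[1]/q[2]+i["cy"]
def cloud(n,d):
    i,T=cam(n); v,u=np.mgrid[:480,:640]
    P=np.stack([(u-i["cx"])/i["fx"]*d,(v-i["cy"])/i["fy"]*d,d],-1)
    return (P-T[:3,3])@T[:3,:3]
def sh(p,name=None):
    "world shift to tool shift"
    s=bot.read_state(); return np.array(s["tcp_rot"]).T@(np.array(p)-np.array(s["position"]))
E
python3 - <<'E'
from h import *
s=bot.read_state(); print(s)
for n in("side","top"):
    a,d=viewer.capture(n); cv2.imwrite(f"pics/{n}0.png",a); np.save(f"pics/{n}0.npy",d)
    i,T=cam(n); print(n,i["fx"],-T[:3,:3].T@T[:3,3], T[2,:3])
    for t in "cube1 logger carton_in lid_hinge carton_lid lid_tab cabinet cabinet_drawer0_handle drawer_floor core tile plate prism".split():
        try: print(t,[(np.round(r["xyz"],3).tolist(),round(r["p"],2),np.round(w2p(n,r["xyz"])).tolist()) for r in models.tip_of(n,t)])
        except Exception as e: print(t,e)
E
```

```text
pics
{'time_s': 0.0, 'joint_positions': array([ 5.70384852e+01,  3.02802726e+01,  8.21550053e+01,  6.71073325e-04,
        6.76908682e+01, -1.02281315e+01]), 'qvel': array([-0.07158232,  0.03728485, -0.07504065, -0.0183646 , -0.09222376,
       -0.01391648]), 'tau': array([-2.39667343e-04, -4.40041029e+01, -1.76591760e+01,  6.32470055e-02,
        5.82703308e-02, -1.74577690e-04]), 'position': array([0.24111537, 0.5758533 , 0.23256528]), 'tcp_rot': array([[-9.22311121e-01,  3.86446296e-01, -1.20696271e-03],
       [ 3.86447973e-01,  9.22309370e-01, -1.84137958e-03],
       [ 4.01598702e-04, -2.16475316e-03, -9.99997576e-01]]), 'force': array([ 0.49381124, -0.17995744,  0.17895765]), 'moment': array([0.02373158, 0.01117687, 0.02897689]), 'grasp_force': 0.0, 'opening': 1.0021011224571506}
side 442.1305468660307 [0.18098096 0.45368125 0.50360641] [ 0.59137304 -0.60717739 -0.53067273]
cube1 [([0.66, -0.08, 0.019], 0.96, [341.0, 257.0]), ([0.444, 0.033, 0.02], 0.84, [397.0, 342.0]), ([0.675, 0.048, 0.021], 0.7, [287.0, 281.0]), ([0.573, -0.08, 0.019], 0.59, [376.0, 275.0])]
logger [([0.54
[... 1114 characters left out ...]
[([0.548, 0.242, 0.006], 0.64, [205.0, 266.0]), ([0.55, 0.312, 0.07], 0.6, [159.0, 258.0])]
lid_hinge [([0.55, 0.315, 0.072], 0.72, [156.0, 258.0])]
carton_lid it knows: cabinet, cabinet_drawer0_handle, carton_in, core, cube, drawer_floor, lid_hinge, lid_tab, logger, plate, prism, tile
lid_tab [([0.555, 0.337, 0.211], 0.82, [109.0, 239.0])]
cabinet []
cabinet_drawer0_handle [([0.55, -0.294, 0.121], 0.92, [502.0, 271.0])]
drawer_floor []
core [([0.538, 0.034, 0.001], 0.97, [310.0, 276.0])]
tile [([0.592, 0.241, 0.016], 0.88, [207.0, 243.0]), ([0.673, 0.048, 0.02], 0.44, [307.0, 208.0])]
plate [([0.438, -0.082, -0.0], 0.76, [368.0, 331.0])]
prism [([0.793, -0.03, 0.002], 0.72, [347.0, 156.0])]
```

View pics/top0.png

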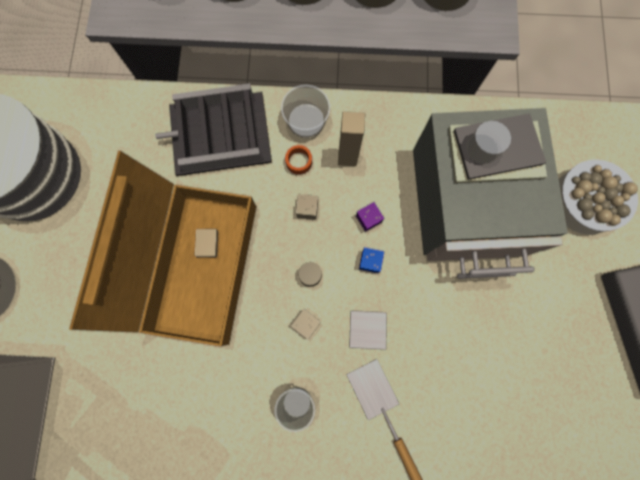

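View pics/side0.png

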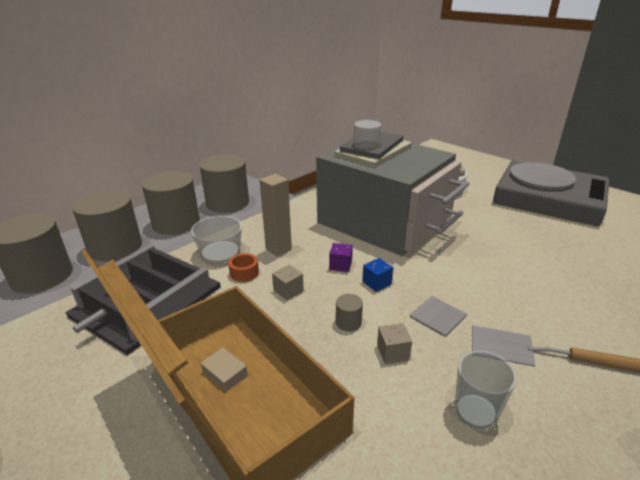

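Top view: two pale cubes stand at (307,208) and (305,324). The tile in the carton is at (205,243), the plate at (368,331) and the handle at (495,271). Things that could be mistaken: the blue (371,260) and purple (371,216) cubes, the core (310,274), the trowel blade (373,388), the lower handle, and the prism (351,140). I choose the two pale cubes, the square plate without a handle and the upper handle. Next I measure yaws and check with a crop.

```bash
cat >> h.py <<'E'
def rect(n,d,c,r,z0,z1):
    "min-area rect of cloud points near c within height band"
    P=cloud(n,d); m=(d>0)&(np.hypot(P[...,0]-c[0],P[...,1]-c[1])<r)&(P[...,2]>z0)&(P[...,2]<z1)
    q=P[m]; 
    if len(q)<10: return None
    (cx,cy),(w,h),a=cv2.minAreaRect((q[:,:2]*1000).astype(np.float32))
    return [round(x,1) for x in (cx,cy,w,h,a)], len(q), np.round(np.median(q[:,2]),4)
E
python3 - <<'E'
from h import *
d=np.load("pics/top0.npy"); ds=np.load("pics/side0.npy")
for nm,c,r,z0,z1 in [("cubeA",(.672,.047),.045,.03,.05),("cubeB",(.445,.033),.045,.03,.05),("tile",(.592,.242),.05,.018,.035),("plate",(.44,-.083),.055,.003,.012),("core",(.54,.035),.04,.035,.06),("cartonrim",(.548,.242),.19,.06,.08),("cab",(.7,-.28),.2,.15,.17),("handle",(.55,-.292),.09,.115,.14),("prism",(.79,-.03),.06,.13,.18),("blue",(.571,-.084),.04,.03,.05)]:
    print(nm,rect("top",d,c,r,z0,z1),rect("side",ds,c,r,z0,z1))
    if nm in("cubeA","cubeB","tile","plate"):
        for n in("top","side"):
            pass
P=cloud("side",ds); 
for n,D in(("top",d),("side",ds)):
    P=cloud(n,D); m=(D>0)&(P[...,1]>.29)&(P[...,1]<.40)&(P[...,0]>.45)&(P[...,0]<.65)&(P[...,2]>.1)&(P[...,2]<.24)
    q=P[m]; print(n,len(q), q.min(0),q.max(0)); 
    if len(q)>10:
        f=np.polyfit(q[:,2],q[:,1],1); print("lid lean",f, 90+np.degrees(np.arctan(f[0])))
    # handle yaw via points
    m=(D>0)&(np.hypot(P[...,0]-.55,P[...,1]+.292)<.08)&(P[...,2]>.122)&(P[...,2]<.135); q=P[m]
    print(len(q),q.mean(0),np.polyfit(q[:,1],q[:,0],1))
a=cv2.imread("pics/top0.png"); c=np.hstack([cv2.resize(a[170:350,270:410],None,fx=3,fy=3),cv2.resize(a[170:350,470:540+30],None,fx=3,fy=3)])
cv2.imwrite("pics/crop1.png",c)
for n in("top",):
  for t in("cube1","tile","plate"):
    viewer.capture(n)
    for r in models.outline_of(n,t):
        cs,_=cv2.findContours(r["mask"].astype(np.uint8),0,1); k=max(cs,key=len); print(t,r["p"],cv2.minAreaRect(k))
E
```

```text
cubeA ([674.9, 47.8, 40.0, 41.2, 87.3], 431, np.float64(0.0404)) ([673.7, 49.2, 40.7, 43.9, 86.9], 425, np.float64(0.0393))
cubeB ([446.6, 37.1, 39.8, 39.8, 55.9], 477, np.float64(0.0408)) ([445.8, 37.6, 40.3, 43.3, 55.4], 670, np.float64(0.0395))
tile ([592.1, 241.7, 53.0, 40.4, 3.4], 574, np.float64(0.0254)) ([591.7, 242.4, 56.1, 41.4, 4.6], 952, np.float64(0.0246))
plate ([437.7, -81.8, 103.6, 102.8, 71.9], 1405, np.float64(0.0065)) ([440.7, -81.4, 70.8, 72.9, 0.5], 1193, np.float64(0.0056))
core ([539.6, 34.5, 42.8, 42.3, 16.1], 427, np.float64(0.0454)) ([537.6, 35.9, 42.8, 43.4, 53.4], 489, np.float64(0.0445))
cartonrim ([547.4, 243.4, 155.3, 280.1, 83.7], 2271, np.float64(0.0701)) ([546.2, 244.7, 157.2, 281.6, 83.8], 3203, np.float64(0.0687))
cab ([706.7, -277.1, 242.4, 202.5, 5.8], 10039, np.float64(0.1605)) ([713.2, -275.4, 227.1, 204.4, 5.8], 3063, np.float64(0.1596))
handle ([575.0, -289.2, 58.8, 164.4, 5.7], 871, np.float64(0.1271)) ([565.7, -289.9, 42.7, 164.7, 5.7], 641, np.float64(0.1256))
prism ([792.1, -29.6, 40.1, 41.2, 88.8], 649, np.float64(0.1599)) ([790.7, -27.9,
[... 519 characters left out ...]
8489639  0.12660241] [-0.09561597  0.5408169 ]
cube1 0.76 ((370.923095703125, 259.3846130371094), (23.141700744628906, 24.710630416870117), 11.309932708740234)
cube1 0.75 ((305.5845947265625, 323.67694091796875), (21.224802017211914, 21.04939079284668), 37.87498474121094)
cube1 0.69 ((307.0, 206.0), (24.0, 20.0), 90.0)
cube1 0.69 ((369.1617431640625, 216.1029052734375), (22.980810165405273, 24.867294311523438), 59.036251068115234)
cube1 0.26 ((125.1894760131836, 248.07095336914062), (68.77589416503906, 186.55029296875), 15.208039283752441)
tile 0.77 ((206.5, 242.5), (27.0, 23.0), 90.0)
plate 0.8 ((367.5124206542969, 329.7637939453125), (36.84374237060547, 38.15771484375), 3.0127875804901123)
```

View pics/crop1.png

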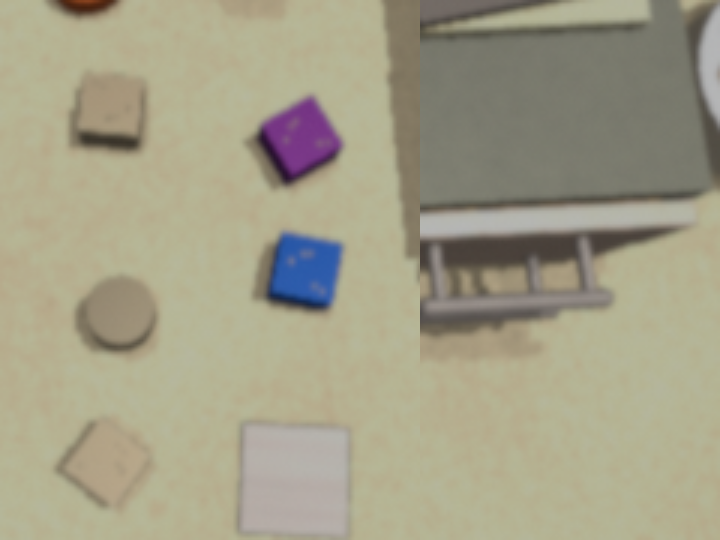

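The crop confirms two pale cubes at (110,110) and (108,462). Blue, purple, the dark core and the bare plate are distinct, and the upper handle shows on the right. Next is a planning helper, then the tile.

```bash
cat >> h.py <<'E'
from scipy.spatial.transform import Rotation as Ro
def plan(*wp):
    "wp: (x,y,z of TCP, yaw of closing line) -> tool shift and turn from now"
    s=bot.read_state(); R=np.array(s["tcp_rot"])
    print("now",round(s["time_s"],2),np.round(s["position"],4),"yaw",round(np.degrees(np.arctan2(R[1,1],R[0,1])),1),"q6",round(s["joint_positions"][5],1),"open",round(s["opening"],3),"grip",round(s["grasp_force"],1),"F",np.round(s["force"],1))
    for x,y,z,a in wp:
        a=np.radians(a); Y=np.array([np.cos(a),np.sin(a),0]); Z=np.array([0,0,-1.]); T=np.stack([np.cross(Y,Z),Y,Z],1)
        print((x,y,z),np.round(R.T@(np.array([x,y,z])-s["position"]),4).tolist(),np.round(Ro.from_matrix(R.T@T).as_rotvec(degrees=True),1).tolist())
E
python3 -c "
from h import *
plan((.242,.576,.30,67.3),(.592,.242,.30,4),(.592,.242,.1,4),(.592,.242,.018,4))"; python3 -m jog --help | head -20
```

```text
now 1.6 [0.2415 0.5764 0.2335] yaw 67.3 q6 -10.2 open 0.997 grip 0.0 F [-0.9  1.2  0.6]
(0.242, 0.576, 0.3) [-0.0006, -0.0002, -0.0665] [-0.0, -0.0, -0.0]
(0.592, 0.242, 0.3) [-0.4525, -0.173, -0.0665] [-0.0, 0.0, 63.3]
(0.592, 0.242, 0.1) [-0.4525, -0.173, 0.1335] [-0.0, 0.0, 63.3]
(0.592, 0.242, 0.018) [-0.4525, -0.173, 0.2155] [-0.0, 0.0, 63.3]invalid input: not JSON, or not a number
```

```bash
python3 -m jog '[[1,0,0,-0.06,0,0,0],[1,-0.15,-0.06,-0.067,0,0,20],[1,-0.4525,-0.173,-0.067,0,0,63.3],[1,-0.4525,-0.173,-0.067,0,0,63.3],[1,-0.4525,-0.173,-0.067,0,0,63.3],[1,-0.4525,-0.173,-0.067,0,0,63.3],[1,-0.4525,-0.173,-0.067,0,0,63.3],[1,-0.4525,-0.173,-0.067,0,0,63.3],[1,-0.4525,-0.173,-0.067,0,0,63.3],[1,-0.4525,-0.173,-0.067,0,0,63.3],[1,-0.4525,-0.173,0.05,0,0,63.3],[1,-0.4525,-0.173,0.1,0,0,63.3],[1,-0.4525,-0.173,0.13,0,0,63.3]]'
python3 -c "
from h import *
plan((.592,.242,.018,4))"
```

```text
time_s: 3.22
position: [0.5913, 0.243, 0.1119]
tcp_rot: [[-0.07, 0.998, 0.001], [0.998, 0.07, 0.001], [0.001, 0.001, -1.0]]
force: [0.2, -0.3, 0.6]
opening: 1.001
grasp_force: 0.0
now 3.23 [0.5913 0.243  0.1119] yaw 4.0 q6 8.3 open 1.001 grip 0.0 F [ 0.2 -0.3  0.6]
(0.592, 0.242, 0.018) [-0.0011, 0.0005, 0.0939] [0.1, -0.0, 0.0]
```

```bash
python3 -m jog '[[1,0,0,0.04,0,0,0],[1,0,0,0.07,0,0,0],[1,0,0,0.084,0,0,0],[1,0,0,0.084,0,0,0],[0,0,0,0.084,0,0,0],[0,0,0,0.084,0,0,0],[0,0,0,0.084,0,0,0],[0,0,0,0.084,0,0,0],[0,0,0,0.06,0,0,0],[0,0,0,0.0,0,0,0],[0,0,0,-0.06,0,0,0],[0,0,0,-0.06,0,0,0],[0,0,0,-0.06,0,0,0]]'
python3 -c "
from h import *
plan((.44,-.082,.15,0),(.44,-.082,.03,0))"
```

```text
time_s: 4.85
position: [0.5912, 0.2418, 0.1728]
tcp_rot: [[-0.069, 0.998, -0.001], [0.998, 0.069, -0.0], [-0.0, -0.001, -1.0]]
force: [0.1, -0.3, -0.7]
opening: 0.615
grasp_force: 30.0
now 4.85 [0.5912 0.2418 0.1728] yaw 4.0 q6 8.3 open 0.615 grip 30.0 F [ 0.1 -0.3 -0.7]
(0.44, -0.082, 0.15) [-0.3126, -0.1732, 0.023] [-0.1, 0.0, 4.0]
(0.44, -0.082, 0.03) [-0.3125, -0.1731, 0.143] [-0.1, 0.0, 4.0]
```

```bash
python3 -m jog '[[0,-0.3126,-0.1732,0,0,0,4],[0,-0.3126,-0.1732,0,0,0,4],[0,-0.3126,-0.1732,0,0,0,4],[0,-0.3126,-0.1732,0,0,0,4],[0,-0.3126,-0.1732,0,0,0,4],[0,-0.3126,-0.1732,0,0,0,4],[0,-0.3126,-0.1732,0,0,0,4],[0,-0.3126,-0.1732,0.05,0,0,4],[0,-0.3126,-0.1732,0.09,0,0,4],[0,-0.3126,-0.1732,0.11,0,0,4],[0,-0.3126,-0.1732,0.11,0,0,4],[0,-0.3126,-0.1732,0.11,0,0,4]]'
python3 -c "
from h import *
a,d=viewer.capture('top'); cv2.imwrite('pics/t1.png',a[250:430,260:460])
a,d2=viewer.capture('side')
print(rect('top',d,(.44,-.082),.045,.055,.075),rect('side',d2,(.44,-.082),.05,.055,.075))
plan((.44,-.082,.022,0))
P=cloud('side',d2); q=P[(d2>0)&(np.hypot(P[...,0]-.44,P[...,1]+.082)<.04)&(P[...,2]>.01)&(P[...,2]<.08)]; print(np.percentile(q,[1,50,99],axis=0))
"
```

```text
time_s: 6.35
position: [0.4409, -0.0812, 0.063]
tcp_rot: [[-0.0, 1.0, -0.0], [1.0, 0.0, 0.0], [0.0, -0.0, -1.0]]
force: [0.2, 0.0, -0.7]
opening: 0.614
grasp_force: 30.0
None ([440.8, -79.9, 72.2, 42.2, 0.4], 715, np.float64(0.0588))
now 6.45 [ 0.4414 -0.0817  0.0637] yaw -0.0 q6 -24.8 open 0.617 grip 30.0 F [-0.5 -0.2 -0.4]
(0.44, -0.082, 0.022) [-0.0003, -0.0015, 0.0417] [0.1, 0.0, -0.0]
[[ 0.40482678 -0.09917997  0.03965432]
 [ 0.43993196 -0.07044463  0.05832853]
 [ 0.47530609 -0.05979733  0.07890302]]
```

```bash
python3 -m jog '[[0,0,-0.001,0.02,0,0,0],[0,0,-0.001,0.033,0,0,0],[0,0,-0.001,0.033,0,0,0],[0,0,-0.001,0.033,0,0,0]]'
```

```text
time_s: 6.95
position: [0.44, -0.0819, 0.0303]
tcp_rot: [[0.001, 1.0, 0.0], [1.0, -0.001, -0.0], [-0.0, 0.0, -1.0]]
force: [-0.7, 1.1, 0.0]
opening: 0.611
grasp_force: 30.0
```

```bash
python3 -m jog '[[0,0,0,0.004,0,0,0],[0,0,0,0.008,0,0,0],[0,0,0,0.008,0,0,0]]'
```

```text
time_s: 7.32
position: [0.4401, -0.0821, 0.0249]
tcp_rot: [[0.001, 1.0, 0.003], [1.0, -0.001, -0.001], [-0.001, 0.003, -1.0]]
force: [-2.8, -1.2, 28.5]
opening: 0.618
grasp_force: 30.0
```

```bash
python3 -m jog '[[0.72,0,0,-0.003,0,0,0],[0.72,0,0,-0.003,0,0,0],[0.72,0,0,-0.003,0,0,0],[0.72,0,0,-0.06,0,0,0],[0.72,0,0,-0.12,0,0,0],[0.5,0,0,-0.17,0,0,0],[0.3,0,0,-0.17,0,0,0],[0.3,0,0,-0.17,0,0,0]]'
python3 -c "
from h import *
a,d2=viewer.capture('side')
print('tile',rect('side',d2,(.44,-.082),.05,.02,.034))
d=np.load('pics/top0.npy')
ex=np.array([np.cos(np.radians(5.8)),np.sin(np.radians(5.8))]); ey=np.array([-ex[1],ex[0]])
for n,D in(('top',d),('side',d2)):
    P=cloud(n,D); r=P[...,:2]-np.array([.551,-.292]); X=r@ex; Y=r@ey
    m=(D>0)&(abs(X)<.015)&(abs(Y)<.06)&(P[...,2]>.11)&(P[...,2]<.14); print(n,m.sum(),np.percentile(X[m],[1,50,99]),np.percentile(Y[m],[1,99]),np.percentile(P[m][:,2],[50,99]), np.polyfit(Y[m],X[m],1))
plan((.551,-.293,.2,5.8))"
```

```text
time_s: 8.32
position: [0.4391, -0.0815, 0.1914]
tcp_rot: [[0.001, 1.0, -0.001], [1.0, -0.001, 0.001], [0.001, -0.001, -1.0]]
force: [-0.8, -0.5, -0.2]
opening: 0.468
grasp_force: 0.0
tile ([439.2, -80.3, 55.0, 43.7, 0.8], 613, np.float64(0.0256))
top 472 [-0.00505751  0.00064804  0.01450259] [-0.0523791   0.05367739] [0.12692053 0.13026897] [-0.00352297  0.00121626]
side 121 [-0.00675918 -0.00348663  0.01302833] [-0.04021706  0.040179  ] [0.12499796 0.12804997] [-0.08995438 -0.00217487]
now 8.38 [ 0.4387 -0.0813  0.1907] yaw -0.0 q6 -24.9 open 0.415 grip 0.0 F [-0.2 -0.2  0. ]
(0.551, -0.293, 0.2) [-0.2116, 0.1124, -0.0099] [-0.2, -0.1, -5.8]
```

```bash
python3 -m jog '[[0.28,-0.1,0.05,-0.02,0,0,-3],[0.28,-0.2115,0.112,-0.02,0,0,-5.8],[0.28,-0.2115,0.112,-0.02,0,0,-5.8],[0.28,-0.2115,0.112,-0.02,0,0,-5.8],[0.28,-0.2115,0.112,-0.02,0,0,-5.8],[0.28,-0.2115,0.112,0.03,0,0,-5.8],[0.28,-0.2115,0.112,0.03,0,0,-5.8],[0.28,-0.2115,0.112,0.03,0,0,-5.8]]'; python3 -c "
from h import *
plan((.5505,-.293,.116,5.8))"
```

```text
time_s: 9.38
position: [0.5514, -0.2925, 0.1618]
tcp_rot: [[-0.101, 0.995, -0.001], [0.995, 0.101, 0.001], [0.001, -0.001, -1.0]]
force: [-0.5, 0.7, 0.1]
opening: 0.284
grasp_force: 0.0
now 9.38 [ 0.5514 -0.2925  0.1618] yaw 5.8 q6 -44.0 open 0.284 grip 0.0 F [-0.5  0.7  0.1]
(0.5505, -0.293, 0.116) [-0.0005, -0.0009, 0.0458] [-0.1, -0.1, 0.0]
```

Descend, grip the bar, pull about 160 mm along tool −y.

```bash
python3 -m jog '[[0.28,0,-0.001,0.025,0,0,0],[0.28,0,-0.001,0.045,0,0,0],[0.28,0,-0.001,0.045,0,0,0],[0,0,-0.001,0.045,0,0,0],[0,0,-0.001,0.045,0,0,0],[0,0,-0.001,0.045,0,0,0],[0,0,-0.02,0.045,0,0,0],[0,0,-0.04,0.045,0,0,0],[0,0,-0.06,0.045,0,0,0],[0,0,-0.08,0.045,0,0,0],[0,0,-0.1,0.045,0,0,0],[0,0,-0.12,0.045,0,0,0],[0,0,-0.14,0.045,0,0,0],[0,0,-0.155,0.045,0,0,0],[0,0,-0.161,0.045,0,0,0],[0,0,-0.161,0.045,0,0,0]]'
```

```text
time_s: 11.38
position: [0.3915, -0.3102, 0.1185]
tcp_rot: [[-0.1, 0.995, 0.001], [0.995, 0.1, -0.002], [-0.002, 0.001, -1.0]]
force: [-1.7, 1.3, 7.8]
opening: 0.113
grasp_force: 30.0
```

```bash
python3 -m jog '[[0.28,0,0,0,0,0,0],[0.28,0,0,0,0,0,0],[0.28,0,0,-0.06,0,0,0],[0.28,0,0,-0.12,0,0,0],[0.5,0.1,0,-0.16,0,0,0],[0.7,0.2,0,-0.16,0,0,0],[0.7,0.2,0,-0.16,0,0,0],[0.7,0.2,0,-0.16,0,0,0],[0.7,0.2,0,-0.16,0,0,0]]'; python3 -c "
from h import *
for n in('top','side'):
    a,d=viewer.capture(n)
    if n=='top': cv2.imwrite('pics/t2.png',cv2.resize(a[200:420,400:600],None,fx=2.7,fy=2.7))
    for t in('logger','drawer_floor','cabinet_drawer0_handle'):
        print(n,t,[(np.round(r['xyz'],3).tolist(),round(r['p'],2)) for r in models.tip_of(n,t)])
    if n=='top':
        print(rect('top',d,(.495,-.30),.06,.104,.12))
plan((.495,-.3,.2,-84))"
```

```text
time_s: 12.5
position: [0.3716, -0.1101, 0.2773]
tcp_rot: [[-0.103, 0.995, 0.001], [0.995, 0.103, -0.001], [-0.001, 0.001, -1.0]]
force: [0.9, -0.7, -1.0]
opening: 0.684
grasp_force: 0.0
top logger [([0.509, -0.277, 0.101], 0.9), ([0.444, 0.036, 0.02], 0.41)]
top drawer_floor [([0.547, -0.295, 0.088], 0.9), ([0.538, 0.035, 0.0], 0.28)]
top cabinet_drawer0_handle [([0.39, -0.312, 0.123], 0.62)]
([482.7, -286.9, 90.1, 49.5, 22.0], 511, np.float64(0.1125))
side logger [([0.506, -0.276, 0.101], 0.64), ([0.556, 0.332, 0.212], 0.64), ([0.547, 0.238, 0.009], 0.42)]
side drawer_floor [([0.545, -0.29, 0.086], 0.74)]
side cabinet_drawer0_handle [([0.393, -0.309, 0.123], 0.57)]
now 12.9 [ 0.3716 -0.1115  0.2768] yaw 5.7 q6 -39.0 open 0.698 grip 0.0 F [-0.1  0.5  0.7]
(0.495, -0.3, 0.2) [-0.1998, 0.1042, 0.0767] [-0.0, 0.0, 89.7]
```

View pics/t2.png

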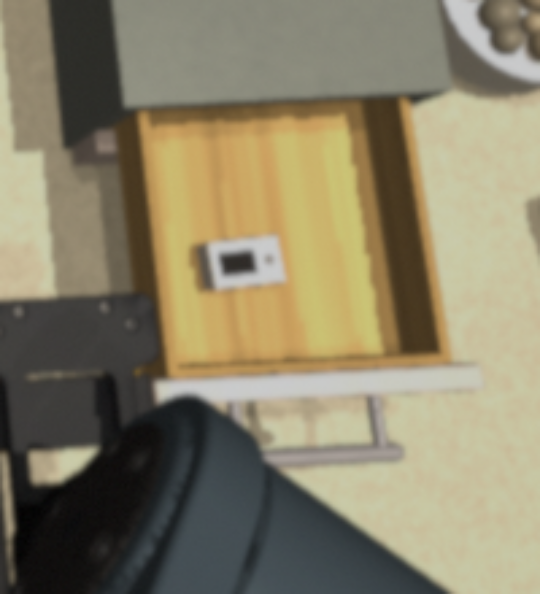

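The drawer is open and empty apart from the logger, which lies display-up at crop (245,262), crosswise. I refine its rectangle next.

```bash
python3 -c "
from h import *
for n in('top','side'):
    a,d=viewer.capture(n)
    print(n,rect(n,d,(.507,-.277),.035,.104,.125))
    P=cloud(n,d); q=P[(d>0)&(P[...,2]<.1)&(P[...,2]>.075)&(abs(P[...,0]-.51)<.03)&(P[...,1]<-.2)&(P[...,1]>-.4)]; print('floor y',np.percentile(q,[1,99],axis=0).tolist()) if len(q) else 0
"
```

```text
top ([507.0, -276.9, 29.8, 46.5, 9.1], 499, np.float64(0.1127))
floor y [[0.4805814544504578, -0.3777637994799367, 0.08738251361191046], [0.5395294867086013, -0.21018735401523206, 0.0986812733692348]]
side ([506.8, -283.7, 29.4, 33.6, 8.2], 126, np.float64(0.1116))
floor y [[0.4807395930231825, -0.3802445120386439, 0.08398192841426365], [0.5397373991074416, -0.2074895429220968, 0.09975249027351725]]
```

```bash
python3 -m jog '[[0.7,-0.08,0.05,0,0,0,20],[0.7,-0.178,0.118,0,0,0,86.7],[0.7,-0.178,0.118,0.03,0,0,86.7],[0.7,-0.178,0.118,0.03,0,0,86.7],[0.7,-0.178,0.118,0.03,0,0,86.7],[0.7,-0.178,0.118,0.03,0,0,86.7],[0.7,-0.178,0.118,0.03,0,0,86.7],[0.7,-0.178,0.118,0.03,0,0,86.7],[0.7,-0.178,0.118,0.03,0,0,86.7],[0.7,-0.178,0.118,0.077,0,0,86.7],[0.7,-0.178,0.118,0.11,0,0,86.7],[0.7,-0.178,0.118,0.11,0,0,86.7],[0.7,-0.178,0.118,0.11,0,0,86.7]]'; python3 -c "
from h import *
plan((.507,-.277,.105,-81))"
```

```text
time_s: 14.62
position: [0.5075, -0.2765, 0.168]
tcp_rot: [[0.987, 0.159, 0.001], [0.159, -0.987, -0.001], [0.001, 0.001, -1.0]]
force: [-0.1, -0.2, -0.2]
opening: 0.701
grasp_force: 0.0
now 14.62 [ 0.5075 -0.2765  0.168 ] yaw -80.9 q6 41.2 open 0.701 grip 0.0 F [-0.1 -0.2 -0.2]
(0.507, -0.277, 0.105) [-0.0006, 0.0004, 0.063] [0.1, -0.1, 0.1]
```

```bash
python3 -m jog '[[0.7,0,0,0.03,0,0,0],[0.7,0,0,0.05,0,0,0],[0.7,0,0,0.062,0,0,0],[0.7,0,0,0.062,0,0,0],[0,0,0,0.062,0,0,0],[0,0,0,0.062,0,0,0],[0,0,0,0.062,0,0,0],[0,0,0,0.05,0,0,0],[0,0,0,0.0,0,0,0],[0,0,0,-0.06,0,0,0],[0,0,0,-0.06,0,0,0],[0,0,0,-0.06,0,0,0]]'; python3 -c "
from h import *
plan((.547,.241,.2,-6.3),(.547,.241,.03,-6.3))"
```

```text
time_s: 16.12
position: [0.5062, -0.2754, 0.2273]
tcp_rot: [[0.988, 0.158, -0.0], [0.158, -0.988, 0.0], [-0.0, -0.0, -1.0]]
force: [-0.3, 0.6, -0.6]
opening: 0.528
grasp_force: 30.0
now 16.12 [ 0.5062 -0.2754  0.2273] yaw -80.9 q6 41.3 open 0.528 grip 30.0 F [-0.3  0.6 -0.6]
(0.547, 0.241, 0.2) [0.1217, -0.5035, 0.0274] [-0.0, 0.0, -74.6]
(0.547, 0.241, 0.03) [0.1217, -0.5034, 0.1974] [-0.0, 0.0, -74.6]
```

```bash
python3 -m jog '[[0,0.03,-0.06,0,0,0,0],[0,0.1217,-0.5035,0,0,0,-74.6],[0,0.1217,-0.5035,0,0,0,-74.6],[0,0.1217,-0.5035,0,0,0,-74.6],[0,0.1217,-0.5035,0,0,0,-74.6],[0,0.1217,-0.5035,0,0,0,-74.6],[0,0.1217,-0.5035,0,0,0,-74.6],[0,0.1217,-0.5035,0,0,0,-74.6],[0,0.1217,-0.5035,0,0,0,-74.6],[0,0.1217,-0.5035,0,0,0,-74.6],[0,0.1217,-0.5035,0.05,0,0,-74.6],[0,0.1217,-0.5035,0.1,0,0,-74.6],[0,0.1217,-0.5035,0.14,0,0,-74.6],[0,0.1217,-0.5035,0.17,0,0,-74.6],[0,0.1217,-0.5035,0.19,0,0,-74.6],[0,0.1217,-0.5035,0.195,0,0,-74.6],[0,0.1217,-0.5035,0.195,0,0,-74.6]]'; python3 -c "
from h import *
plan((.547,.241,.021,-6.3))"
```

```text
time_s: 18.25
position: [0.5477, 0.2392, 0.032]
tcp_rot: [[0.112, 0.994, -0.001], [0.994, -0.112, -0.0], [-0.001, -0.001, -1.0]]
force: [0.6, 0.2, -0.4]
opening: 0.524
grasp_force: 30.0
now 18.25 [0.5477 0.2392 0.032 ] yaw -6.4 q6 19.4 open 0.524 grip 30.0 F [ 0.6  0.2 -0.4]
(0.547, 0.241, 0.021) [0.0017, -0.0009, 0.011] [-0.0, 0.0, -0.1]
```

```bash
python3 -m jog '[[0,0.001,0,0.005,0,0,0],[0,0.001,0,0.01,0,0,0],[0,0.001,0,0.01,0,0,0],[0.68,0.001,0,0.01,0,0,0],[0.68,0.001,0,0.01,0,0,0],[0.68,0.001,0,0.01,0,0,0],[0.68,0.001,0,-0.04,0,0,0],[0.68,0.001,0,-0.1,0,0,0],[0.68,0.001,0,-0.15,0,0,0],[0.9,-0.1,0.1,-0.18,0,0,0],[0.9,-0.15,0.22,-0.18,0,0,0],[0.9,-0.15,0.22,-0.18,0,0,0],[0.9,-0.15,0.22,-0.18,0,0,0],[0.9,-0.15,0.22,-0.18,0,0,0],[0.9,-0.15,0.22,-0.18,0,0,0]]'; cat > m.py <<'E'
from h import *
for n in('top','side'):
    a,d=viewer.capture(n); cv2.imwrite(f'pics/m_{n}_{int(bot.read_state()["time_s"]*10)}.png',a)
    P=cloud(n,d)
    print(n,[(np.round(r['xyz'],3).tolist(),round(r['p'],2),rect(n,d,r['xyz'],.036,.03,.05)) for r in models.tip_of(n,'cube1')])
    print(' logger',[(np.round(r['xyz'],3).tolist(),round(r['p'],2)) for r in models.tip_of(n,'logger')],rect(n,d,(.548,.241),.05,.018,.04))
plan()
E
python3 m.py
```

```text
time_s: 20.12
position: [0.7504, 0.0655, 0.2115]
tcp_rot: [[0.113, 0.994, -0.0], [0.994, -0.113, 0.0], [0.0, -0.0, -1.0]]
force: [-0.9, 0.5, -0.2]
opening: 0.903
grasp_force: 0.0
top [([0.571, -0.084, 0.018], 0.94, ([573.5, -82.3, 40.1, 40.6, 81.0], 458, np.float64(0.0405))), ([0.659, -0.077, 0.02], 0.71, ([660.3, -76.6, 40.6, 40.5, 32.3], 442, np.float64(0.0405))), ([0.446, 0.037, 0.018], 0.7, ([446.5, 37.2, 39.7, 39.8, 55.5], 477, np.float64(0.0408))), ([0.671, 0.048, 0.022], 0.56, ([674.8, 47.8, 40.1, 41.4, 86.9], 431, np.float64(0.0403))), ([0.794, -0.031, 0.004], 0.4, ([781.8, -20.3, 53.4, 26.0, 46.5], 83, np.float64(0.0401)))]
 logger [([0.549, -0.293, 0.088], 0.19)] None
side [([0.574, -0.08, 0.021], 0.95, ([572.3, -81.3, 41.3, 42.1, 82.4], 401, np.float64(0.0393))), ([0.662, -0.079, 0.018], 0.9, ([658.8, -76.2, 40.0, 43.7, 32.7], 330, np.float64(0.0393))), ([0.675, 0.046, 0.022], 0.76, ([673.7, 48.6, 40.5, 42.2, 86.6], 422, np.float64(0.0393))), ([0.449, 0.032, 0.018], 0.61, ([445.6, 37.9, 40.6, 42.3, 56.5], 673, np.float64(0.0395))), ([0.392, -0.31, 0.123], 0.32, None), ([0.544, -0.289, 0.088], 0.18, None)]
 logger [([0.545, 0.239, 0.016], 0.72), ([0.443, -0.078, 0.018], 0.65)] ([546.4, 241.9, 30.7, 47.7, 83.7], 721, np.float64(0.0266))
now 20.43 [0.7486 0.0686 0.2122] yaw -6.2 q6 3.0 open 0.902 grip 0.0 F [0.1 0.  0. ]
```

```bash
python3 -c "
from h import *
plan((.674,.048,.1,-3.2),(.674,.048,.021,-3.2))"
```

```text
now 20.43 [0.7486 0.0686 0.2122] yaw -6.2 q6 3.0 open 0.902 grip 0.0 F [0.1 0.  0. ]
(0.674, 0.048, 0.1) [-0.0286, -0.0718, 0.1122] [-0.0, -0.0, -3.0]
(0.674, 0.048, 0.021) [-0.0286, -0.0718, 0.1912] [-0.0, -0.0, -3.0]
```

```bash
python3 -m jog '[[0.8,-0.0286,-0.0718,0,0,0,-3],[0.8,-0.0286,-0.0718,0,0,0,-3],[0.8,-0.0286,-0.0718,0.05,0,0,-3],[0.8,-0.0286,-0.0718,0.1,0,0,-3],[0.8,-0.0286,-0.0718,0.14,0,0,-3],[0.8,-0.0286,-0.0718,0.17,0,0,-3],[0.8,-0.0286,-0.0718,0.19,0,0,-3],[0.8,-0.0286,-0.0718,0.19,0,0,-3],[0,-0.0286,-0.0718,0.19,0,0,-3],[0,-0.0286,-0.0718,0.19,0,0,-3],[0,-0.0286,-0.0718,0.19,0,0,-3],[0,-0.0286,-0.0718,0.19,0,0,-3],[0,-0.0286,-0.0718,0.15,0,0,-3],[0,-0.0286,-0.0718,0.09,0,0,-3],[0,-0.0286,-0.0718,0.03,0,0,-3],[0,-0.0286,-0.0718,0.03,0,0,-3]]'; python3 -c "
from h import *
plan((.6265,.232,.18,-6.3),(.6265,.232,.03,-6.3))"
```

```text
time_s: 22.42
position: [0.6791, 0.0464, 0.1886]
tcp_rot: [[0.058, 0.998, 0.013], [0.998, -0.058, -0.001], [-0.0, 0.013, -1.0]]
force: [-0.1, -0.9, -2.2]
opening: 0.454
grasp_force: 30.0
now 22.43 [0.6791 0.0464 0.1886] yaw -3.3 q6 -2.1 open 0.454 grip 30.0 F [-0.1 -0.9 -2.2]
(0.6265, 0.232, 0.18) [0.1822, -0.0634, 0.0077] [0.8, 0.0, 3.0]
(0.6265, 0.232, 0.03) [0.1823, -0.0654, 0.1577] [0.8, 0.0, 3.0]
```

```bash
python3 -m jog '[[0,0.181,-0.06,0,0,0,3],[0,0.181,-0.06,0,0,0,3],[0,0.181,-0.06,0,0,0,3],[0,0.181,-0.06,0,0,0,3],[0,0.181,-0.06,0,0,0,3],[0,0.181,-0.06,0.05,0,0,3],[0,0.181,-0.06,0.08,0,0,3],[0,0.181,-0.06,0.08,0,0,3],[0,0.181,-0.06,0.08,0,0,3]]'; python3 -c "
from h import *
plan((.6265,.232,.026,-6.3))"
```

```text
time_s: 23.55
position: [0.6272, 0.2298, 0.1029]
tcp_rot: [[0.112, 0.994, 0.002], [0.994, -0.112, 0.0], [0.0, 0.002, -1.0]]
force: [0.4, 0.1, -1.5]
opening: 0.457
grasp_force: 30.0
now 23.55 [0.6272 0.2298 0.1029] yaw -6.4 q6 17.0 open 0.457 grip 30.0 F [ 0.4  0.1 -1.5]
(0.6265, 0.232, 0.026) [0.0021, -0.001, 0.0769] [0.1, -0.0, -0.1]
```

```bash
python3 -m jog '[[0,0.002,-0.001,0.04,0,0,0],[0,0.002,-0.001,0.065,0,0,0],[0,0.002,-0.001,0.076,0,0,0],[0,0.002,-0.001,0.076,0,0,0],[0.6,0.002,-0.001,0.076,0,0,0],[0.6,0.002,-0.001,0.076,0,0,0],[0.6,0.002,-0.001,0.076,0,0,0],[0.6,0.002,-0.001,0.02,0,0,0],[0.6,0.002,-0.001,-0.04,0,0,0],[0.8,-0.02,-0.06,-0.1,0,0,0],[0.8,-0.1,-0.1,-0.1,0,0,0],[0.8,-0.1,-0.1,-0.1,0,0,0],[0.8,-0.1,-0.1,-0.1,0,0,0],[0.8,-0.1,-0.1,-0.1,0,0,0]]'; cat >> m.py <<'E'
for n,f in(('top','pics/top0.npy'),('side','pics/side0.npy')):
    d=np.load(f); P=cloud(n,d); m=(d>0)&(P[...,2]>.02)&(P[...,2]<.3)&(P[...,0]<.41)&(P[...,0]>.28)&(abs(P[...,1]-.05)<.09); q=P[m]; print('beaker',len(q),np.percentile(q,[1,50,99],axis=0).round(3).tolist())
n='side'; a,d=viewer.capture(n); print('A',rect(n,d,(.6265,.232),.04,.035,.06))
n='top'; a,d=viewer.capture(n); print('A',rect(n,d,(.6265,.232),.04,.035,.06))
plan((.446,.037,.1,55.5),(.446,.037,.021,55.5))
E
python3 m.py
```

```text
time_s: 25.3
position: [0.5164, 0.1428, 0.2025]
tcp_rot: [[0.111, 0.994, 0.002], [0.994, -0.111, 0.0], [0.001, 0.002, -1.0]]
force: [0.8, 0.5, 0.1]
opening: 0.798
grasp_force: 0.0
top [([0.663, -0.076, 0.019], 0.84, ([660.2, -76.6, 40.3, 40.4, 32.5], 444, np.float64(0.0405))), ([0.571, -0.083, 0.016], 0.7, ([573.3, -82.1, 40.2, 40.2, 80.5], 454, np.float64(0.0405))), ([0.443, 0.035, 0.019], 0.61, ([446.6, 37.1, 39.8, 39.8, 56.2], 479, np.float64(0.0406)))]
 logger [] None
side [([0.663, -0.084, 0.018], 0.92, ([651.0, -78.9, 23.5, 42.0, 32.2], 176, np.float64(0.0392))), ([0.447, 0.036, 0.021], 0.82, ([445.5, 37.7, 40.8, 42.9, 57.3], 675, np.float64(0.0394))), ([0.573, -0.082, 0.018], 0.61, ([572.3, -81.1, 41.6, 41.0, 79.8], 401, np.float64(0.0393))), ([0.624, 0.234, 0.026], 0.56, ([624.9, 234.2, 40.7, 42.6, 83.3], 801, np.float64(0.0443)))]
 logger [([0.547, 0.24, 0.018], 0.89)] ([546.1, 241.9, 30.5, 47.4, 83.9], 723, np.float64(0.0266))
now 25.6 [0.5157 0.1431 0.2016] yaw -6.3 q6 9.8 open 0.799 grip 0.0 F [0.7 0.3 0. ]
beaker 545 [[0.28, 0.013, 0.021], [0.299, 0.06, 0.072], [0.337, 0.08, 0.083]]
beaker 2899 [[0.281, 0.015, 0.021], [0.306, 0.035, 0.057], [0.334, 0.08, 0.081]]
A ([625.3, 234.4, 40.5, 41.8, 83.4], 712, np.float64(0.0445))
A None
now 25.7 [0.5155 0.1429 0.2017] yaw -6.3 q6 9.8 open 0.797 grip 0.0 F [ 0.1 -1.5  0.5]
(0.446, 0.037, 0.1) [-0.1129, -0.0574, 0.1017] [-0.0, -0.0, -61.8]
(0.446, 0.037, 0.021) [-0.1129, -0.0574, 0.1807] [-0.0, -0.0, -61.8]
```

```bash
python3 -m jog '[[0.8,-0.113,-0.0575,0,0,0,-61.8],[0.8,-0.113,-0.0575,0,0,0,-61.8],[0.8,-0.113,-0.0575,0,0,0,-61.8],[0.8,-0.113,-0.0575,0,0,0,-61.8],[0.8,-0.113,-0.0575,0,0,0,-61.8],[0.8,-0.113,-0.0575,0,0,0,-61.8],[0.8,-0.113,-0.0575,0.05,0,0,-61.8],[0.8,-0.113,-0.0575,0.1,0,0,-61.8],[0.8,-0.113,-0.0575,0.14,0,0,-61.8],[0.8,-0.113,-0.0575,0.17,0,0,-61.8],[0.8,-0.113,-0.0575,0.18,0,0,-61.8],[0.8,-0.113,-0.0575,0.18,0,0,-61.8],[0,-0.113,-0.0575,0.18,0,0,-61.8],[0,-0.113,-0.0575,0.18,0,0,-61.8],[0,-0.113,-0.0575,0.18,0,0,-61.8],[0,-0.113,-0.0575,0.18,0,0,-61.8],[0,-0.113,-0.0575,0.13,0,0,-61.8],[0,-0.113,-0.0575,0.07,0,0,-61.8],[0,-0.113,-0.0575,0.01,0,0,-61.8],[0,-0.113,-0.0575,0.01,0,0,-61.8]]'; python3 -c "
from h import *
plan((.4675,.25,.18,-6.3),(.4675,.25,.03,-6.3))"
```

```text
time_s: 28.2
position: [0.4485, 0.0362, 0.196]
tcp_rot: [[-0.824, 0.567, 0.011], [0.567, 0.824, -0.002], [-0.01, 0.005, -1.0]]
force: [0.2, -0.1, -2.6]
opening: 0.455
grasp_force: 30.0
now 28.2 [0.4485 0.0362 0.196 ] yaw 55.5 q6 -65.1 open 0.455 grip 30.0 F [ 0.2 -0.1 -2.6]
(0.4675, 0.25, 0.18) [0.1057, 0.1868, 0.0159] [0.5, 0.4, 61.8]
(0.4675, 0.25, 0.03) [0.1072, 0.1861, 0.1658] [0.5, 0.4, 61.8]
```

```bash
python3 -m jog '[[0,0.104,0.188,0,0,0,61.8],[0,0.104,0.188,0,0,0,61.8],[0,0.104,0.188,0,0,0,61.8],[0,0.104,0.188,0,0,0,61.8],[0,0.104,0.188,0,0,0,61.8],[0,0.104,0.188,0,0,0,61.8],[0,0.104,0.188,0,0,0,61.8],[0,0.104,0.188,0.05,0,0,61.8],[0,0.104,0.188,0.08,0,0,61.8],[0,0.104,0.188,0.08,0,0,61.8],[0,0.104,0.188,0.08,0,0,61.8]]'; python3 -c "
from h import *
plan((.4675,.25,.026,-6.3))"
```

```text
time_s: 29.58
position: [0.4666, 0.2504, 0.1119]
tcp_rot: [[0.11, 0.994, -0.001], [0.994, -0.11, -0.0], [-0.0, -0.001, -1.0]]
force: [-0.9, -0.6, -1.4]
opening: 0.456
grasp_force: 30.0
now 29.57 [0.4666 0.2504 0.1119] yaw -6.3 q6 22.5 open 0.456 grip 30.0 F [-0.9 -0.6 -1.4]
(0.4675, 0.25, 0.026) [-0.0003, 0.001, 0.0859] [-0.0, 0.0, -0.0]
```

Lower, release and retreat towards the drawer, then check.

```bash
python3 -m jog '[[0,0,0.001,0.04,0,0,0],[0,0,0.001,0.07,0,0,0],[0,0,0.001,0.085,0,0,0],[0,0,0.001,0.085,0,0,0],[0.6,0,0.001,0.085,0,0,0],[0.6,0,0.001,0.085,0,0,0],[0.6,0,0.001,0.085,0,0,0],[0.6,0,0.001,0.03,0,0,0],[0.6,0,0.001,-0.03,0,0,0],[0.3,-0.03,0.001,-0.1,0,0,0],[0.3,-0.3,0.001,-0.12,0,0,0],[0.1,-0.3,0,-0.12,0,0,0],[0,-0.3,0,-0.12,0,0,0],[0,-0.3,0,-0.12,0,0,0],[0,-0.3,0,-0.12,0,0,0],[0,-0.3,0,-0.12,0,0,0],[0,-0.3,0,-0.12,0,0,0]]'; python3 - <<'E'
from h import *
for n in('top','side'):
    a,d=viewer.capture(n); cv2.imwrite(f'pics/l_{n}.png',a)
    print(n,[(np.round(r['xyz'],3).tolist(),round(r['p'],2)) for r in models.tip_of(n,'cube1')])
    for c in((.6265,.232),(.4675,.25)): print(rect(n,d,c,.04,.035,.06))
    print([(np.round(r['xyz'],3).tolist(),round(r['p'],2)) for r in models.tip_of(n,'cabinet_drawer0_handle')])
plan((.33,-.29,.24,5.8))
E
```

```text
time_s: 31.7
position: [0.4332, -0.0471, 0.232]
tcp_rot: [[0.11, 0.994, -0.0], [0.994, -0.11, 0.001], [0.001, -0.0, -1.0]]
force: [0.5, 0.1, -1.0]
opening: 0.006
grasp_force: 0.0
top [([0.632, 0.266, 0.027], 0.98), ([0.465, 0.248, 0.023], 0.94), ([0.662, -0.075, 0.019], 0.66)]
([633.9, 258.0, 25.6, 40.1, 83.6], 284, np.float64(0.0452))
([469.5, 251.1, 40.6, 39.9, 83.8], 505, np.float64(0.0454))
[([0.393, -0.311, 0.121], 0.81)]
side [([0.661, -0.081, 0.019], 0.62), ([0.466, 0.248, 0.025], 0.59)]
([632.1, 258.6, 25.0, 41.7, 82.8], 411, np.float64(0.0446))
([468.2, 251.5, 40.7, 41.6, 83.9], 1135, np.float64(0.0446))
[([0.392, -0.308, 0.124], 0.78)]
now 32.0 [ 0.4335 -0.0469  0.2319] yaw -6.2 q6 -14.7 open 0.007 grip 0.0 F [-0.9 -0.5  0.2]
(0.33, -0.29, 0.24) [-0.2529, -0.0765, -0.0081] [-0.0, -0.0, -12.0]
```

View pics/l_side.png

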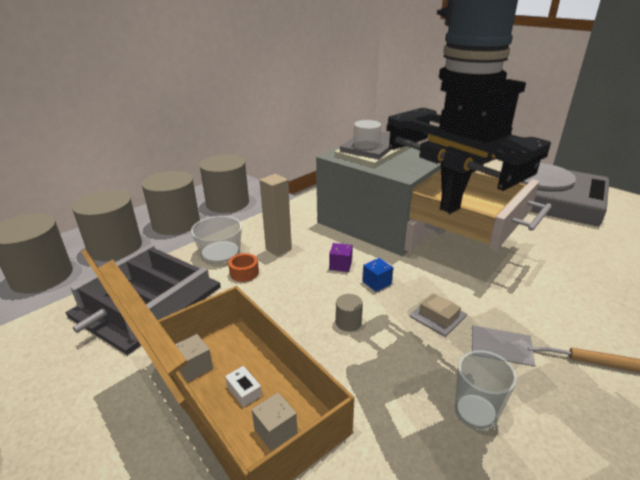

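The carton holds both cubes (190,357 and 275,420) and the logger (243,385). Cube A was nudged about 30 mm but is still flat on the floor. The tile is on the plate (440,308). Now I shut the drawer with closed fingers pushing on the bar.

```bash
python3 -m jog '[[0,-0.276,-0.0585,0,0,0,-12],[0,-0.276,-0.0585,0,0,0,-12],[0,-0.276,-0.0585,0,0,0,-12],[0,-0.276,-0.0585,0,0,0,-12],[0,-0.276,-0.0585,0,0,0,-12],[0,-0.276,-0.0585,0,0,0,-12],[0,-0.276,-0.0585,0,0,0,-12],[0,-0.276,-0.0585,0.05,0,0,-12],[0,-0.276,-0.0585,0.1,0,0,-12],[0,-0.276,-0.0585,0.113,0,0,-12],[0,-0.276,-0.0585,0.113,0,0,-12],[0,-0.276,-0.0585,0.113,0,0,-12]]'; python3 -c "
from h import *
plan((.53,-.295,.117,5.8))"
```

```text
time_s: 33.5
position: [0.3459, -0.3163, 0.1205]
tcp_rot: [[-0.1, 0.995, 0.002], [0.995, 0.1, -0.003], [-0.003, 0.001, -1.0]]
force: [0.4, -0.5, 0.1]
opening: 0.008
grasp_force: 0.0
now 33.5 [ 0.3459 -0.3163  0.1205] yaw 5.7 q6 -61.9 open 0.008 grip 0.0 F [ 0.4 -0.5  0.1]
(0.53, -0.295, 0.117) [0.0028, 0.1853, 0.0038] [0.1, 0.2, -0.1]
```

```bash
python3 -m jog '[[0,0.001,0.015,0.003,0,0,0],[0,0.001,0.03,0.003,0,0,0],[0,0.001,0.05,0.003,0,0,0],[0,0.001,0.07,0.003,0,0,0],[0,0.001,0.09,0.003,0,0,0],[0,0.002,0.11,0.003,0,0,0],[0,0.002,0.13,0.003,0,0,0],[0,0.002,0.15,0.003,0,0,0],[0,0.002,0.165,0.003,0,0,0],[0,0.002,0.175,0.003,0,0,0],[0,0.002,0.18,0.003,0,0,0],[0,0.002,0.18,0.003,0,0,0]]'
```

```text
time_s: 35.0
position: [0.5241, -0.2958, 0.116]
tcp_rot: [[-0.099, 0.995, 0.0], [0.995, 0.099, 0.0], [0.0, 0.0, -1.0]]
force: [0.7, -0.1, 0.3]
opening: 0.005
grasp_force: 0.0
```

```bash
python3 -m jog '[[0,0,0.004,0,0,0,0],[0,0,0.008,0,0,0,0],[0,0,0.008,0,0,0,0],[0,0,0.008,0,0,0,0]]'
```

```text
time_s: 35.5
position: [0.5321, -0.2953, 0.1162]
tcp_rot: [[-0.099, 0.995, 0.001], [0.995, 0.099, -0.0], [-0.0, 0.001, -1.0]]
force: [-0.9, 1.0, 0.6]
opening: 0.005
grasp_force: 0.0
```

```bash
python3 -m jog '[[0,0,0.003,0,0,0,0],[0,0,0.006,0,0,0,0],[0,0,0.006,0,0,0,0],[0,0,0.006,0,0,0,0]]'
```

```text
time_s: 36.0
position: [0.5377, -0.2945, 0.1161]
tcp_rot: [[-0.099, 0.995, -0.0], [0.995, 0.099, -0.0], [-0.0, -0.0, -1.0]]
force: [-1.6, -1.1, 0.9]
opening: 0.005
grasp_force: 0.9
```

```bash
python3 -c "
from h import *
for n in('top','side'):
    viewer.capture(n); print([(np.round(r['xyz'],3).tolist(),round(r['p'],2)) for r in models.tip_of(n,'cabinet_drawer0_handle')])
a,d=viewer.capture('side'); cv2.imwrite('pics/dr.png',cv2.resize(a[90:260,300:600],None,fx=2.4,fy=2.4))"
```

```text
[]
[([0.552, -0.295, 0.128], 0.9), ([0.445, -0.081, 0.004], 0.28)]
```

View pics/dr.png

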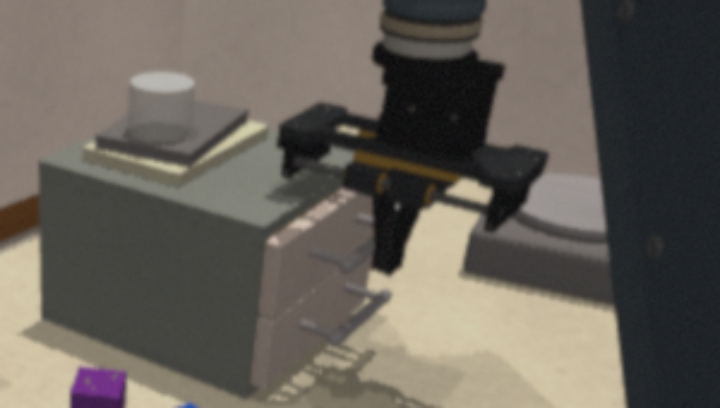

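The drawer front looks flush and the finger rests on the bar at (375,240). I keep nudging until the force rises at the stop.

```bash
python3 -m jog '[[0,0,0.002,0,0,0,0],[0,0,0.004,0,0,0,0],[0,0,0.004,0,0,0,0],[0,0,0.004,0,0,0,0]]'
```

```text
time_s: 36.75
position: [0.5379, -0.2945, 0.1161]
tcp_rot: [[-0.1, 0.995, -0.008], [0.995, 0.1, 0.0], [0.001, -0.008, -1.0]]
force: [-11.0, -4.3, 5.5]
opening: 0.006
grasp_force: 5.8
```

```bash
python3 -m jog '[[0,0,0.001,0,0,0,0],[0,0,0.002,0,0,0,0],[0,0,0.002,0,0,0,0],[0,0,0.002,0,0,0,0]]'
```

```text
time_s: 37.25
position: [0.538, -0.2945, 0.1161]
tcp_rot: [[-0.101, 0.995, -0.012], [0.995, 0.101, 0.001], [0.002, -0.012, -1.0]]
force: [-15.4, -4.6, 8.2]
opening: 0.007
grasp_force: 8.1
```

```bash
python3 -m jog '[[0,0,-0.02,0,0,0,0],[0,0,-0.05,0,0,0,0],[0,0,-0.05,-0.06,0,0,0],[0,0,-0.05,-0.12,0,0,0],[0,0.05,-0.05,-0.18,0,0,0],[0,0.1,-0.05,-0.2,0,0,0],[0,0.1,-0.05,-0.2,0,0,0],[0,0.1,-0.05,-0.2,0,0,0]]'; python3 - <<'E'
from h import *
ex=np.array([.11,.994]);ey=np.array([-.994,.11]);H=np.array([.554,.315])
for n in('top','side'):
    a,d=viewer.capture(n); P=cloud(n,d)
    for t in('cabinet_drawer0_handle','cube1','lid_tab','lid_hinge'): print(n,t,[(np.round(r['xyz'],3).tolist(),round(r['p'],2)) for r in models.tip_of(n,t)])
    r=P[...,:2]-H; X=r@ex; Y=r@ey; z=P[...,2]
    for x0 in np.arange(-.02,.2,.02):
        m=(d>0)&(abs(Y)<.1)&(X>x0)&(X<x0+.02)&(z<.4); print(round(x0,2), m.sum(), np.percentile(z[m],[2,98]).round(3) if m.sum() else '',end=' | ')
    m=(d>0)&(abs(Y)<.13)&(X>-.02)&(X<.08)&(z>.09)&(z<.3); print('top edge',P[m][np.argsort(-P[m][:,2])[:20]].mean(0), np.percentile(X[m],[1,50,99]))
o=lambda p:(H+ex*(-p[0])).tolist()+[p[1]+.011,-6.3]
plan(*[o(p) for p in [(-.07,.27),(-.07,.195)]])
E
```

```text
time_s: 38.25
position: [0.4846, -0.199, 0.3163]
tcp_rot: [[-0.1, 0.995, 0.001], [0.995, 0.1, -0.001], [-0.001, 0.001, -1.0]]
force: [0.3, -0.2, 0.4]
opening: 0.003
grasp_force: 0.0
top cabinet_drawer0_handle []
top cube1 [([0.628, 0.267, 0.026], 0.93), ([0.468, 0.249, 0.023], 0.81), ([0.661, -0.074, 0.019], 0.78), ([0.573, -0.083, 0.018], 0.66)]
top lid_tab [([0.557, 0.334, 0.214], 0.89)]
top lid_hinge [([0.548, 0.313, 0.072], 0.74)]
-0.02 2279 [0.003 0.072] | 0.0 3593 [0.072 0.214] | 0.02 4189 [0.141 0.217] | 0.04 262 [0.213 0.218] | 0.06 0  | 0.08 0  | 0.1 0  | 0.12 0  | 0.14 0  | 0.16 805 [-0.003  0.004] | 0.18 968 [-0.002  0.004] | top edge [0.55760337 0.35386212 0.21817469] [0.00639097 0.02325647 0.0425808 ]
side cabinet_drawer0_handle [([0.556, -0.292, 0.124], 0.63)]
side cube1 [([0.662, -0.082, 0.02], 0.98), ([0.466, 0.247, 0.025], 0.95), ([0.634, 0.268, 0.027], 0.69), ([0.573, -0.079, 0.019], 0.61)]
side lid_tab [([0.556, 0.336, 0.216], 0.83)]
side lid_hinge [([0.556, 0.312, 0.072], 0.67)]
-0.02 451 [0.003 0.071] | 0.0 2475 [-0.002  0.213] | 0.02 4680 [-0.002  0.216] | 0.04 2214 [-0.002  0.216] | 0.06 1583 [-0.002  0.002] | 0.08 1436 [-0.002  0.002] | 0.1 1272 [-0.002  0.002] | 0.12 1105 [-0.002  0.002] | 0.14 916 [-0.002  0.001] | 0.16 722 [-0.002  0.002] | 0.18 519 [-0.002  0.002] | top edge [0.52219466 0.3583792  0.21656665] [0.00895993 0.0306723  0.04307286]
now 38.75 [ 0.4841 -0.1997  0.3156] yaw 5.6 q6 -40.3 open 0.007 grip 0.0 F [-0.2  0.5  0. ]
(0.5617000000000001, 0.38458000000000003, 0.281) [0.5738, 0.1346, 0.0349] [-0.0, -0.0, 11.9]
(0.5617000000000001, 0.38458000000000003, 0.20600000000000002) [0.5738, 0.1346, 0.1099] [-0.0, -0.0, 11.9]
```

```bash
python3 -m jog '[[0,0.589,0.138,0,0,0,12],[0,0.589,0.138,0,0,0,12],[0,0.589,0.138,0,0,0,12],[0,0.589,0.138,0,0,0,12],[0,0.589,0.138,0,0,0,12],[0,0.589,0.138,0,0,0,12],[0,0.589,0.138,0,0,0,12],[0,0.589,0.138,0,0,0,12],[0,0.589,0.138,0,0,0,12],[0,0.589,0.138,0,0,0,12],[0,0.589,0.138,0,0,0,12],[0,0.589,0.138,0.05,0,0,12],[0,0.589,0.138,0.1,0,0,12],[0,0.589,0.138,0.11,0,0,12],[0,0.589,0.138,0.11,0,0,12],[0,0.589,0.138,0.11,0,0,12]]'; python3 - <<'E'
from h import *
ex=np.array([.11,.994]);H=np.array([.554,.315])
fs=[]
for t in(105,90,80,70,60,50,40,30,20,10,5):
    t=np.radians(t); r=.125; o=.013; fs.append((r*np.cos(t)-o*np.sin(t), .0705+r*np.sin(t)+o*np.cos(t)))
plan(*[(H-ex*f).round(4).tolist()+[round(z+.011,4),-6.3] for f,z in fs])
E
```

```text
time_s: 40.75
position: [0.565, 0.4008, 0.2089]
tcp_rot: [[0.111, 0.994, 0.005], [0.994, -0.111, 0.002], [0.003, 0.004, -1.0]]
force: [-0.2, -0.0, 0.9]
opening: 0.001
grasp_force: 0.0
now 40.75 [0.565  0.4008 0.2089] yaw -6.4 q6 32.5 open 0.001 grip 0.0 F [-0.2 -0.   0.9]
(0.5589, 0.3596, np.float64(0.1989)) [-0.0416, -0.0016, 0.0098] [0.2, -0.2, -0.1]
(0.5554, 0.3279, np.float64(0.2065)) [-0.0735, -0.0015, 0.0022] [0.2, -0.2, -0.1]
(0.553, 0.3061, np.float64(0.2069)) [-0.0954, -0.0015, 0.0017] [0.2, -0.2, -0.1]
(0.5506, 0.2846, np.float64(0.2034)) [-0.1171, -0.0015, 0.0051] [0.2, -0.2, -0.1]
(0.5484, 0.2641, np.float64(0.1963)) [-0.1377, -0.0014, 0.0122] [0.2, -0.2, -0.1]
(0.5463, 0.245, np.float64(0.1856)) [-0.157, -0.0015, 0.0228] [0.2, -0.2, -0.1]
(0.5444, 0.2281, np.float64(0.1718)) [-0.174, -0.0015, 0.0366] [0.2, -0.2, -0.1]
(0.5428, 0.2139, np.float64(0.1553)) [-0.1883, -0.0016, 0.0531] [0.2, -0.2, -0.1]
(0.5416, 0.2027, np.float64(0.1365)) [-0.1997, -0.0016, 0.0718] [0.2, -0.2, -0.1]
(0.5407, 0.1949, np.float64(0.116)) [-0.2076, -0.0018, 0.0923] [0.2, -0.2, -0.1]
(0.5404, 0.1923, np.float64(0.1053)) [-0.2102, -0.0018, 0.103] [0.2, -0.2, -0.1]
```

```bash
python3 -m jog '[[0,-0.02,-0.001,0.003,0,0,0],[0,-0.042,-0.001,0.004,0,0,0],[0,-0.058,-0.001,0,0,0,0],[0,-0.0735,-0.001,-0.002,0,0,0],[0,-0.085,-0.001,-0.002,0,0,0],[0,-0.0955,-0.001,-0.002,0,0,0],[0,-0.107,-0.001,-0.001,0,0,0],[0,-0.117,-0.001,0.001,0,0,0],[0,-0.127,-0.001,0.004,0,0,0],[0,-0.1375,-0.001,0.008,0,0,0],[0,-0.147,-0.001,0.013,0,0,0],[0,-0.157,-0.001,0.019,0,0,0],[0,-0.166,-0.001,0.026,0,0,0],[0,-0.174,-0.001,0.033,0,0,0],[0,-0.174,-0.001,0.033,0,0,0]]'; python3 - <<'E'
from h import *
a,d=viewer.capture('side'); cv2.imwrite('pics/lid1.png',a)
print(models.tip_of('side','lid_tab'))
plan()
E
```

```text
time_s: 42.62
position: [0.5426, 0.2267, 0.1722]
tcp_rot: [[0.111, 0.994, -0.002], [0.994, -0.111, -0.001], [-0.001, -0.002, -1.0]]
force: [0.1, 0.1, 0.5]
opening: 0.006
grasp_force: 0.0
[{'xyz': [0.5385, 0.1971, 0.1468], 'p': 0.96}]
now 42.73 [0.5431 0.2274 0.1729] yaw -6.3 q6 18.2 open 0.005 grip 0.0 F [ 0.6  0.3 -0.2]
```

View pics/lid1.png

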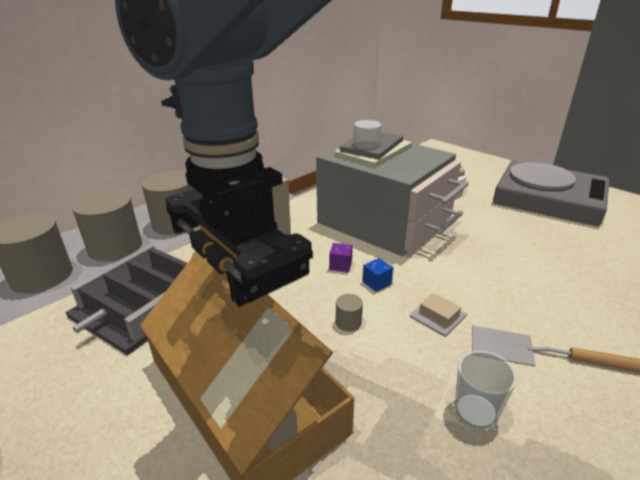

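The lid is about 40° up, held by the finger behind it. The drawer is flush and the tile is on the plate. Continue the arc.

```bash
python3 -m jog '[[0,-0.007,0,0.008,0,0,0],[0,-0.0143,0,0.0165,0,0,0],[0,-0.02,0,0.025,0,0,0],[0,-0.0257,0,0.035,0,0,0],[0,-0.03,0,0.045,0,0,0],[0,-0.0336,0,0.056,0,0,0],[0,-0.036,0,0.066,0,0,0],[0,-0.036,0,0.075,0,0,0],[0,-0.036,0,0.08,0,0,0],[0,-0.036,0,0.083,0,0,0],[0,-0.036,0,0.083,0,0,0]]'; python3 - <<'E'
from h import *
plan((.5405,.191,.0865,-6.3))
E
```

```text
time_s: 44.1
position: [0.5391, 0.1919, 0.0899]
tcp_rot: [[0.11, 0.994, -0.0], [0.994, -0.11, 0.0], [0.0, -0.0, -1.0]]
force: [0.7, -0.0, 0.5]
opening: 0.003
grasp_force: 0.0
now 44.1 [0.5391 0.1919 0.0899] yaw -6.3 q6 14.7 open 0.003 grip 0.0 F [ 0.7 -0.   0.5]
(0.5405, 0.191, 0.0865) [-0.0008, 0.0014, 0.0034] [-0.0, -0.0, -0.0]
```

```bash
python3 -m jog '[[0,0,0,0.002,0,0,0],[0,0,0,0.004,0,0,0],[0,0,0,0.004,0,0,0],[0,0,0,0.004,0,0,0]]'
```

```text
time_s: 44.6
position: [0.5395, 0.1919, 0.0869]
tcp_rot: [[0.11, 0.994, 0.001], [0.994, -0.11, 0.0], [0.0, 0.001, -1.0]]
force: [-0.7, 1.0, 6.2]
opening: 0.004
grasp_force: 2.8
```

```bash
python3 -m jog '[[0,0,0,0.001,0,0,0],[0,0,0,0.002,0,0,0],[0,0,0,0.002,0,0,0],[0,0,0,0.002,0,0,0]]'
```

```text
time_s: 45.1
position: [0.5395, 0.1919, 0.0867]
tcp_rot: [[0.11, 0.994, 0.002], [0.994, -0.11, 0.0], [0.0, 0.002, -1.0]]
force: [-4.0, -0.3, 17.0]
opening: 0.005
grasp_force: 8.4
```

At the stop, with the fingertip at about 76 mm on the lid. Retreat and check.

```bash
python3 -m jog '[[0,0,0,-0.03,0,0,0],[0,0,0,-0.09,0,0,0],[0,0,0,-0.15,0,0,0],[0,-0.1,-0.05,-0.2,0,0,0],[0,-0.2,-0.05,-0.2,0,0,0],[0,-0.2,-0.1,-0.2,0,0,0],[0,-0.2,-0.1,-0.2,0,0,0],[0,-0.2,-0.1,-0.2,0,0,0]]'; python3 - <<'E'
from h import *
for n in('top','side'):
    a,d=viewer.capture(n); cv2.imwrite(f'pics/f_{n}.png',a); P=cloud(n,d)
    print(rect(n,d,(.55,.243),.17,.065,.1))
    m=(d>0)&(P[...,2]>.06)&(P[...,2]<.11)&(np.hypot(P[...,0]-.55,P[...,1]-.243)<.12); q=P[m]
    c=np.linalg.lstsq(np.c_[q[:,:2]-[.55,.243],np.ones(len(q))],q[:,2],rcond=None)[0]; print('plane',c,np.percentile(q[:,2],[1,99]))
    for t in('cube1','tile','core','prism','cabinet_drawer0_handle','drawer_floor'): print(t,[(np.round(r['xyz'],3).tolist(),round(r['p'],2)) for r in models.tip_of(n,t)][:4])
plan()
E
```

```text
time_s: 46.1
position: [0.4158, 0.0027, 0.2844]
tcp_rot: [[0.115, 0.993, -0.0], [0.993, -0.115, -0.0], [-0.0, -0.0, -1.0]]
force: [0.6, -0.3, 1.2]
opening: 0.004
grasp_force: 0.0
([547.5, 241.7, 151.8, 280.8, 83.6], 12803, np.float64(0.0761))
plane [-0.00182105  0.0060881   0.07603619] [0.06866178 0.07935321]
cube1 [([0.575, -0.086, 0.015], 0.79), ([0.66, -0.076, 0.021], 0.74)]
tile [([0.549, 0.313, 0.07], 0.6), ([0.442, -0.087, 0.016], 0.39), ([0.539, 0.176, 0.05], 0.32)]
core [([0.537, 0.038, -0.0], 0.61)]
prism [([0.795, -0.03, 0.002], 0.73)]
cabinet_drawer0_handle [([0.554, -0.294, 0.124], 0.84)]
drawer_floor [([0.438, -0.082, 0.014], 0.39)]
([546.4, 241.6, 150.9, 282.6, 83.7], 20944, np.float64(0.0754))
plane [-0.00255598 -0.00638174  0.07529616] [0.06665917 0.07729382]
cube1 [([0.573, -0.08, 0.019], 0.86), ([0.66, -0.081, 0.019], 0.74), ([0.554, 0.312, 0.071], 0.4), ([0.554, -0.291, 0.126], 0.39)]
tile [([0.442, -0.079, 0.019], 0.63), ([0.538, 0.178, 0.052], 0.4)]
core [([0.543, 0.031, -0.002], 0.63)]
prism [([0.792, -0.028, -0.0], 0.64)]
cabinet_drawer0_handle [([0.553, -0.292, 0.124], 0.61)]
drawer_floor []
now 46.8 [0.4178 0.0042 0.284 ] yaw -6.3 q6 -8.5 open 0.008 grip 0.0 F [-0.1  0.4 -0.4]
```

View pics/f_side.png

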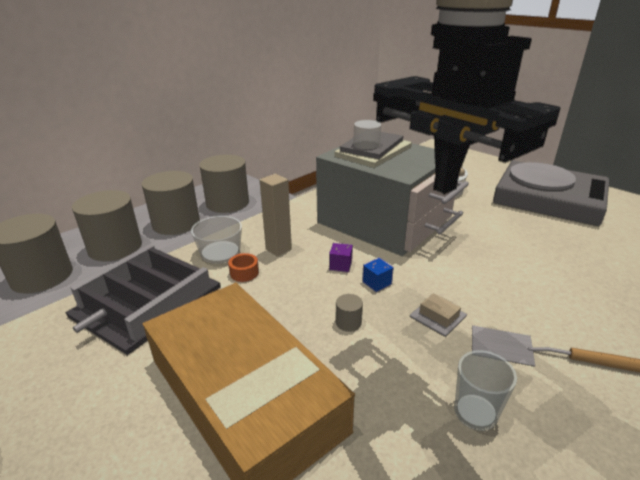

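The lid lies flat (245,375, level at about 76 mm). The drawer is shut, the tile sits on the plate (440,308), and the core and prism are undisturbed. Handing in.

```bash
python3 -c "
from rig import workorder
print(workorder.hand_in())"
```

```text
the job is handed in; nothing more can be done
None
```

The job is done and handed in at about 47 s: the tile is flat on the plate, the logger and both mortar cubes present are on the carton's floor, the drawer is pushed shut to its stop, and the lid is pressed down level (the tab itself is hidden by the lid). One cube shifted about 30 mm inside the carton on its own but stayed flat.

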